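# Let the bench lift's crank back one stop under load

### The arm

A 6-joint arm with a two-finger parallel gripper is mounted at the origin on the work surface. World frame = base frame: x ahead of the robot, y to its left, z up, the work surface at z = 0. Lengths are in mm, angles in rad, forces in N, time in s.
With the tool pointing down it reaches from about 350 to 975 mm from the base axis. Payload 7.1 kg.
Tool frame: the origin (TCP) lies midway between the tips of the shut fingers; the grasp point (between the pads) lies 19 mm behind it (ctrl.tcp_to_grasp is the distance from the TCP to the grasp point, in mm); z points along the fingers, y is the line along which they close (so a half turn about z gives the same grasp; the last joint's range is limited). The gripper opens to 88 mm and grips with 3 to 60 N. Pads are 20 mm wide; open, the fingers measure 115 mm over their backs; the gripper's body (75 mm by 178 mm) begins 61 mm behind the grasp point.
Start: joints at [-1.268, 0.423, 1.63, -0, 1.089, -0.019], TCP at [197.689, -592.894, 222.675] pointing down, gripper open.
Joint ranges: [-3, 3], [-0.9, 2.11], [0.09, 2.58], [-1.31, 4.45], [0.11, 2.69], [-2.54, 2.54]. Speed limits (rad/s): [2.39, 2.39, 3.01, 3.14, 3.14, 3.14].

### API

Orientations are given as a rotation vector (axis times angle).
In Python, from workcell import get_obs, cams, ticket, boxes_of, ctrl gives the robot as it stands.
- The arm moves only by the shell command python3 -m creep 'ROWS' [OPENING]. ROWS is JSON, one flat list of numbers, 4 for each row, row after row: the shift along the world's x, y, z in m, then the turn about the world's z in rad. In form: [tx, ty, tz, spin, tx, ty, tz, spin, ...]. A call has 1 to 10 rows; each row is the pose to reach, as a shift and turn from the pose commanded when the call began; what a row does not reach only later rows make up. A row lasts 1/12 s, in which the tool goes at most 41.7 mm and 7.16 degrees, less where a joint would pass 70% of its speed; a pose out of reach is approached as far as the arm can. A call with a gripper value outside its range is refused whole. OPENING is the opening, from 0 (shut) to 1 (fully open), set as the call begins (- or left out, the last holds). The fingers move at their own pace and stop on an object; the grip force is fixed at half the most. Time passes only in rows, so rows that repeat a pose let the fingers close. It gives the time, the measured TCP pose, the force, the opening and the grip force at its end, in the units of the state.
- get_obs(): the state, without advancing time (a new reading comes with each control period).
- cams.get_image(name): name is "scene" or "top"; returns (picture, depth): 420x560x3 uint8, red, green, blue; 420x560 float32, mm along the optical axis (not along the pixel's ray), 0 where there is no reading.
- cams.get_calibration(name): a dict with "mtx" (3x3 intrinsics, pixels), "R" (3x3) and "t" (3): a world point X has camera coordinates R X + t. Camera axes: x right, y down, z forward; pixel columns grow to the right and rows downward; lengths in mm; the calibration is good to about 2 mm. A picture is of the moment at which its call begins. get_calibration takes no time and is no camera call.
- ticket.close_job(): hands the job in; it is judged then, once.
Trained networks look in the newest picture that a camera, given by its name, has taken for a name from the list of things; names that differ only in an ending like _2 or _b are one class to them, and where a whole thing is asked for, a point or a joint stands for the part that bears it (a point fixed in the world has none). Each returns a list of dicts, best first, with "score" (0 to 1); they miss things now and then, are a little off and sometimes report something else, mostly with a low value. They report only what shows in the picture. A call takes as long as a camera call.
- boxes_of(camera, target): "centre" ([column, row] in pixels, amid what is visible of it).
The state is a dict: "t": time; "qpos": joint angles; "qvel": joint speeds; "joint_torque": joint torques, N m; "ee_pos": TCP position; "orientation": TCP orientation; "ft_force": force on the tool from outside, world axes, zero at the start; "moment": the same for the moment, N m; "width": finger opening in mm; "grasp_force": force on a finger pad.
Only numpy, scipy, OpenCV 4.12 (cv2) and the standard library are available. Lean on these libraries where they do the work, as an engineer would, in place of code of your own. Each camera call takes 0.05 s, during which the arm holds its last target. There are 200 camera calls.

### The job

Lower the hub cradle of the bench lift to its lower stop: take the load on the crank by its black knob, turning it forward a little so that the hooked pawl comes free, pull the knob up, and let the crank turn back slowly in your hand, never letting it run. Feel for the lower stop's notch, let the pawl down fully into it, ease the crank back until the pawl hooks and carries the load, and let go. Do not force the pawl up, down or sideways, and leave the other things on the bench where they lie.

Things in the scene. Friction and masses are not known exactly. Their poses are not given: they have to be found in the camera images.
- lift: Bench lift, bolted down: aluminium base plate 330 x 260 x 12 mm, mast 220 mm high standing 145 mm from the crank axis along its +x (away from the robot). Origin: on the upright crank axis at bench height; z up. The cradle's weight pulls the crank's knob with 6 to 12 N along its circle, counter-clockwise seen from above: the let-back direction.
- crank_axis (a point): Point on the upright crank axis, 78 mm above the bench (the height of the knob's middle when the pawl is down).
- knob_mid (a point): Centre of the black upright cylindrical knob on the crank arm's end: 26 mm diameter, 44 mm tall (22 mm up and down from here), 95 mm from the crank axis. The arm's top (26 mm wide) lies 4 mm below the knob. Grip it from above by its sides. It is one piece with the pawl, a steel tooth through the arm into a notch of the steel arc below; a spring presses it down with 2 to 4 N.
- pawl_foot (a point): Foot of the pawl's tooth, 59 mm below the knob's middle. Tooth 8 mm wide along the circle; its 4 mm hook at the foot points in the let-back direction, under the notch's edge with 2 mm of play in height. While hooked it cannot go up; 30 N on the tooth is too much. Notches are 17 mm long along the circle: turned forward (clockwise) 4 to 9 mm at the knob (middle 6.5), it is free to lift.
- crank (a joint): Crank angle in rad: 0 hooked in the upper notch (the start), growing counter-clockwise from above as it is let back; end stops at -0.125 and 1.3. Let go with the pawl up it runs away; over 1.8 rad/s counts as running. Hooked in the lower stop's notch it rests somewhere between 0.62 and 1.02 (not measured, to be felt); the tooth goes in from 0.042 to 0.095 rad before that angle.
- pawl (a joint): Height of pawl and knob in m: 0 fully down, 0.026 fully up. The tooth clears the arc above 0.016. Resting on top of the arc it reads 0.016 (at crank angles up to about 0.55) or 0.0145 (on the lower stop's own plate, overlapped by the first and going on beyond its notch). Over the lower notch it can go down to 0.
- cradle (a joint): How far the cradle with the hub has gone down, in m (0 at the start, 0.04 x crank).
- grip: Grey silicone grip, a roll of 32 mm diameter and 110 mm length lying on the lift's base plate on its left (+y) side; origin under its middle. Bystander.
- reflector: Orange reflector 35 x 60 x 26 mm lying on the base plate on its right (-y) side; origin under its middle. Bystander.
- pedal_wrench: Flat steel wrench, 285 mm long, 8 mm thick, lying crosswise between robot and lift; origin under the middle of its shank. Bystander.
- bottle_cage: Blue wire bottle cage 145 x 80 x 70 mm on the right; origin under its middle. Bystander.
- grease_jar: White jar, 68 mm diameter, 60 mm high, on the right far side; origin under its middle. Bystander.
- pedal: Black pedal 90 x 85 x 24 mm on the left far side; origin under its middle. Bystander.

How it is judged:
By the outcome, as a careful person would: the job done as asked, in the order asked, and still so for the second after the job is handed in, with the robot touching nothing.
It also fails if it takes over 69 s, if anything falls off the work surface, if the arm or the gripper's body presses on something with over 40 N, if the wrist force passes 120 N, or if a joint passes its speed limit or range.

## Working session

There is one attempt and no reset: what is moved stays moved. The work goes in short steps, Python scripts to look and compute and a shell command to move; the robot and the scene stay as the last step left them, time stands still between calls to the robot, and variables do not carry over. Pictures are saved under pics/ and viewed, at most 10 in all, crops included, and the job is handed in when it is done.

```bash
mkdir -p pics; cat > h.py <<'E'
import numpy as np, cv2
from workcell import get_obs, cams, ticket, boxes_of, ctrl
def ray(name,px):
    c=cams.get_calibration(name);R=np.array(c["R"]);t=np.array(c["t"]).ravel();K=np.array(c["mtx"])
    d=R.T@np.linalg.solve(K,[px[0],px[1],1.]);return -R.T@t,d
def at_z(name,px,z):
    o,d=ray(name,px);return o+d*(z-o[2])/d[2]
def at_depth(name,px,D):
    o,d=ray(name,px);return o+d*D
def world(name,dep):
    c=cams.get_calibration(name);R=np.array(c["R"]);t=np.array(c["t"]).ravel();K=np.array(c["mtx"])
    v,u=np.mgrid[:dep.shape[0],:dep.shape[1]]
    P=np.stack([u,v,np.ones_like(u)],-1)@np.linalg.inv(K).T*dep[...,None]
    return (P-t)@R
E
python3 - <<'E'
from h import *
np.set_printoptions(precision=1,suppress=True)
for n in("top","scene"):
    im,d=cams.get_image(n);cv2.imwrite(f"pics/{n}0.png",im[...,::-1]);np.save(f"{n}0.npy",d)
    for k in("knob_mid","lift","crank","grip","reflector"):
        for b in boxes_of(n,k)[:2]:
            c=b["centre"];D=d[int(c[1]),int(c[0])];print(n,k,round(b["score"],2),np.array(c),at_depth(n,c,D),at_z(n,c,100))
o=get_obs();print(o["t"],o["ee_pos"],o["orientation"],o["ft_force"],o["width"],ctrl.tcp_to_grasp)
E
```

```text
top lift 0.96 [263.2 151.3] [676.2  -9.3  33.2] [661.   -9.9 100. ]
top crank 0.86 [243.4 176.3] [610.7  39.   51.2] [602.1  36.5 100. ]
top grip 0.68 [224.9 273.2] [377.   87.8   5.7] [379.4  79.3 100. ]
top grip 0.57 [218.5 135.5] [715.6 100.9  38.5] [699.5  94.5 100. ]
top reflector 0.87 [299.2 157.1] [660.3 -98.2  35.8] [646.5 -94.  100. ]
scene lift 0.87 [341.2 223.2] [710.3  -7.2  28.3] [702.1 -99.8 100. ]
scene crank 0.92 [303.3 208.9] [607.1  28.   50.1] [607.1 -39.9 100. ]
scene grip 0.98 [339.4 202.6] [709.5  79.7  35. ] [702.1 -11.2 100. ]
scene reflector 0.63 [343.2 225.3] [714.7 -21.8  32.5] [ 706.7 -108.3  100. ]
scene reflector 0.51 [323.9 251.2] [ 660.8 -109.5   15.6] [ 655.9 -207.6  100. ]
0.6 [ 197.7 -592.9  222.7] [-3.1 -0.5  0. ] [-0.5 -0.1  0.3] 87.97659728040536 18.700000000000003
```

View pics/top0.png

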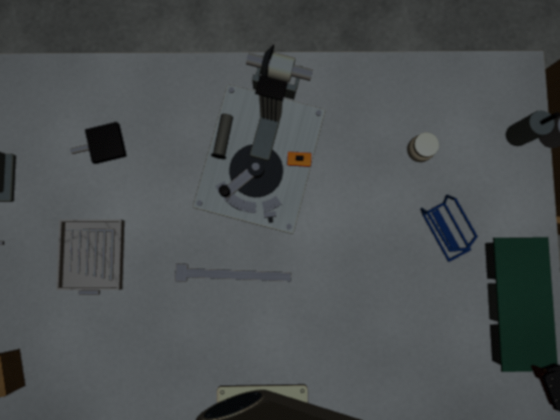

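View pics/scene0.png

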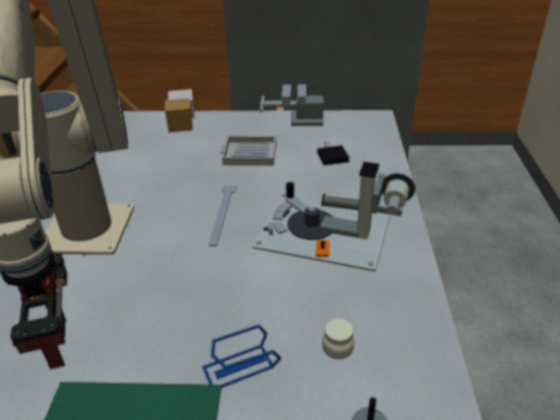

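```bash
python3 - <<'E'
from h import *
np.set_printoptions(precision=1,suppress=True)
for n in("top","scene"):
    im=cv2.imread(f"pics/{n}0.png");d=np.load(f"{n}0.npy");W=world(n,d);g=im.max(-1)
    box=(W[...,0]>480)&(W[...,0]<720)&(W[...,1]>-80)&(W[...,1]<150)
    for lo,hi in((84,115),):
        m=box&(W[...,2]>lo)&(W[...,2]<hi)
        k,l,s,c=cv2.connectedComponentsWithStats(m.astype(np.uint8))
        for i in range(1,k):
            if s[i,4]>5:p=W[l==i];print(n,s[i],c[i],p.mean(0),p.min(0),p.max(0),g[l==i].mean())
    np.save("W"+n,W)
W=np.load("Wtop.npy")
print(W[175:205:3,214:262:4,2])
print(W[155:182:3,240:275:3,2])
im=cv2.imread("pics/top0.png")[70:240,180:340];cv2.imwrite("pics/c.png",cv2.resize(cv2.convertScaleAbs(im,alpha=1.6),None,fx=3.5,fy=3.5,interpolation=2))
E
```

```text
top [219 184  11  12 102] [224.1 189.7] [571.2  81.5  98.8] [559.8  70.   85.8] [584.5  93.4 105.9] 21.225490196078432
scene [286 182   9   9  65] [290.  185.6] [569.9  76.9  94.5] [558.6  65.9  85.2] [581.1  93.9 102.3] 42.56923076923077
[[  13.5   15.4   12.1    9.7   20.3   16.5   19.9   51.    52.2   51.3
    57.    57.5]
 [  13.8   10.6   11.5   11.5   12.6   21.1   53.9   51.    52.4   47.6
    15.7   20.9]
 [  13.7   10.2   12.3   12.7   10.1   47.1   50.8   52.    52.2 1209.9
    13.9   19.2]
 [  11.8   33.4   36.9   35.7   54.1   49.    51.4   55.5   16.2   20.3
    16.1   12.8]
 [  13.    32.8  100.7  100.2   51.3   52.6   51.7   20.3   16.6   18.4
    18.5   15.3]
 [  13.2   31.9  102.3  100.5   75.6   48.7   14.9   21.6   18.8   16.1
    19.2   19.5]
 [  15.2   10.3  103.7   97.    65.    13.7   14.8    6.9   19.3   16.6
    21.    16.1]
 [  15.5   15.6   10.3   72.4   32.9   30.5   11.5   11.3   13.6   14.8
    19.9   18. ]
 [   7.3    9.    17.4   36.9   33.7   35.7   32.3   32.4   12.5    6.7
    12.1    7.7]
 [   8.9    6.1   16.6   10.4   38.1   33.2   32.7   37.2   34.8   32.6
    32.8   13.5]]
[[15.7 16.9 17.  20.3 30.4 37.6 39.8 31.3 35.3 33.4 28.6 16.4]
 [13.2 17.8 17.  18.2 14.4 19.2 22.5 28.  33.9 33.9 23.9 17.3]
 [15.2 18.1 18.6 15.5 60.6 59.7 61.7 61.3 21.8 14.2 20.4 17.3]
 [18.6 15.3 19.8 59.9 61.8 72.1 68.1 60.1 19.8 15.7 21.1 15.2]
 [15.7 21.1 18.  60.2 60.4 64.6 66.9 59.7 60.6 16.2 18.7 20.6]
 [14.1 19.1 47.3 61.2 56.7 63.9 56.2 59.2 37.5 17.6 15.6 15.8]
 [16.2 52.2 49.8 46.7 60.9 63.  59.6 57.5 19.9 15.6 16.9 19.3]
 [49.1 51.2 54.1 50.3 52.4 46.2 43.1 22.3 17.5 17.9 14.3 19.5]
 [52.6 50.5 54.3 53.1 16.1 17.5 20.6 22.4 18.  16.6 19.3 20.2]]
```

View pics/c.png

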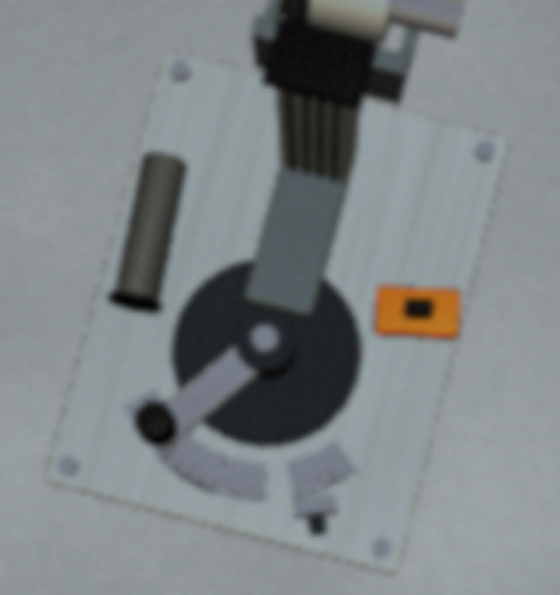

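```bash
python3 - <<'E'
from h import *
np.set_printoptions(precision=2,suppress=True)
W=np.load("Wtop.npy");im=cv2.imread("pics/top0.png").astype(int)
def reg(m):return W[m]
box=(abs(W[...,0]-571)<20)&(abs(W[...,1]-81)<20)
top=W[box&(W[...,2]>94)];k=(top.min(0)+top.max(0))/2;print("knob",k,top.mean(0),len(top))
Ws=np.load("Wscene.npy");b=(abs(Ws[...,0]-571)<20)&(abs(Ws[...,1]-78)<20)&(Ws[...,2]>84);print("scene",(Ws[b].min(0)+Ws[b].max(0))/2)
kz=at_z("top",(224.6,190.3),100);ax=at_z("top",(255.7,166.3),68);print(kz,ax,np.hypot(*(kz-ax)[:2]))
# black disc (z~18): dark, fit min enclosing from pixels
g=im.max(-1)
xs=W[...,0];ys=W[...,1]
r=np.hypot(xs-ax[0],ys-ax[1])
disc=(r<75)&(W[...,2]<26)&(W[...,2]>5)&(g<60);p=W[disc];
from scipy.spatial import ConvexHull
h=p[ConvexHull(p[:,:2]).vertices]
A=np.c_[h[:,:2]*2,np.ones(len(h))];s=np.linalg.lstsq(A,(h[:,:2]**2).sum(1),rcond=None)[0];print("disc",s[:2],np.sqrt(s[2]+s[:2]@s[:2]),len(h))
# arc points z 29..42
a=(r<125)&(r>75)&(W[...,2]>27)&(W[...,2]<43);p=W[a]
A=np.c_[p[:,:2]*2,np.ones(len(p))];s=np.linalg.lstsq(A,(p[:,:2]**2).sum(1),rcond=None)[0];print("arc",s[:2],np.sqrt(s[2]+s[:2]@s[:2]),len(p))
# gap: brightness & z along arc
th0=np.arctan2(kz[1]-ax[1],kz[0]-ax[0]);print("th0",th0)
c=cams.get_calibration("top");R=np.array(c["R"]);t=np.array(c["t"]).ravel();K=np.array(c["mtx"])
for q in np.arange(-.2,1.4,.05):
    o=[]
    for rr in(88,95,102):
        X=np.array([ax[0]+rr*np.cos(th0+q),ax[1]+rr*np.sin(th0+q),35]);u=K@(R@X+t);u=u[:2]/u[2];v=u.round().astype(int);o+=[g[v[1],v[0]],round(float(W[v[1],v[0],2]))]
    print(round(q,2),*o)
E
```

```text
knob [572.7   81.67 100.4 ] [571.91  81.65  99.47] 95
scene [569.83  79.91  93.75]
[569.64  80.14 100.  ] [631.74   8.64  68.  ] 94.70707991011403
disc [632.8   9.8] 67.15291266735582 40
arc [635.3    8.31] 100.99718802010791 1309
th0 2.2859352635859578
-0.2 12 101 13 99 15 101
-0.15 14 100 14 106 13 101
-0.1 16 97 19 97 14 104
-0.05 12 101 14 97 12 98
-0.0 22 91 5 96 22 75
0.05 49 60 38 64 62 34
0.1 78 35 73 37 70 36
0.15 85 36 83 34 79 29
0.2 86 33 85 33 79 29
0.25 86 36 84 30 82 33
0.3 85 33 82 36 78 34
0.35 84 38 83 35 82 29
0.4 85 32 85 34 80 32
0.45 83 37 84 37 80 36
0.5 81 35 86 33 82 32
0.55 85 31 85 33 83 31
0.6 85 33 84 33 82 31
0.65 85 32 85 34 83 32
0.7 86 32 84 33 82 36
0.75 86 37 85 32 82 34
0.8 86 35 86 35 85 31
0.85 95 27 95 12 94 13
0.9 102 13 101 11 101 11
0.95 101 13 102 10 102 16
1.0 97 13 96 14 99 11
1.05 87 32 85 35 86 34
1.1 86 32 84 33 85 33
1.15 86 34 84 36 84 34
1.2 86 32 85 34 82 36
1.25 85 34 84 32 82 37
1.3 85 29 84 38 77 36
1.35 85 34 84 33 82 38
```

```bash
python3 -m creep '[0.01,0.018,0.02,0.05, 0.03,0.054,0.04,0.14, 0.048,0.087,0.04,0.24, 0.066,0.12,0.04,0.34, 0.084,0.152,0.04,0.44, 0.102,0.184,0.04,0.54, 0.12,0.217,0.04,0.64, 0.138,0.249,0.04,0.74, 0.156,0.282,0.04,0.84, 0.174,0.314,0.04,0.94]' 1
python3 -c "
from h import *
o=get_obs();print(o['qpos'],o['ee_pos'],o['orientation'],o['ft_force'])"
```

```text
t: 1.43
ee_pos: [372.2, -277.2, 263.0]
orientation: [2.532, 1.859, 0.0]
ft_force: [0.3, 0.1, 0.3]
width: 87.6
grasp_force: 0.0
[-6.65848787e-01  1.30913926e-01  1.93368520e+00  6.74763058e-05
  1.07635126e+00 -3.61563057e-01] [ 372.20539233 -277.21881719  262.96417695] [2.53199860e+00 1.85870935e+00 3.60561822e-04] [0.27663513 0.05311426 0.31053165]
```

```bash
python3 -m creep '[0.018,0.033,0,0.1, 0.036,0.065,0,0.2, 0.054,0.098,0,0.3, 0.072,0.13,0,0.4, 0.09,0.163,0,0.5, 0.108,0.195,0,0.6, 0.126,0.228,0,0.7, 0.144,0.26,0,0.8, 0.162,0.293,-0.01,0.9, 0.18,0.325,-0.03,1.015]' 1
python3 -m creep '[0.012,0.022,-0.03,0, 0.0183,0.0327,-0.06,0, 0.0183,0.0327,-0.09,0, 0.0183,0.0327,-0.11,0,0.0183,0.0327,-0.113,0,0.0183,0.0327,-0.113,0]' 1
python3 - <<'E'
from h import *
np.set_printoptions(precision=2,suppress=True)
o=get_obs();print(o['qpos'],o['ee_pos'],o['orientation'],o['ft_force'])
im,d=cams.get_image("scene");cv2.imwrite("pics/s1.png",cv2.resize(im[120:300,200:440,::-1],None,fx=3,fy=3))
im,d=cams.get_image("top");cv2.imwrite("pics/t1.png",cv2.resize(im[70:240,180:340,::-1],None,fx=3.5,fy=3.5))
E
```

```text
t: 2.27
ee_pos: [554.0, 48.1, 234.8]
orientation: [1.307, 2.852, 0.004]
ft_force: [0.5, -0.7, -0.0]
width: 87.8
grasp_force: 0.0
t: 2.77
ee_pos: [569.1, 78.7, 118.6]
orientation: [-1.315, -2.85, 0.002]
ft_force: [-0.1, 0.2, -0.5]
width: 87.7
grasp_force: 0.0
[ 0.12  0.49  1.81 -0.    0.84 -0.59] [569.06  78.66 118.63] [-1.32 -2.85  0.  ] [-0.06  0.16 -0.49]
```

View pics/s1.png

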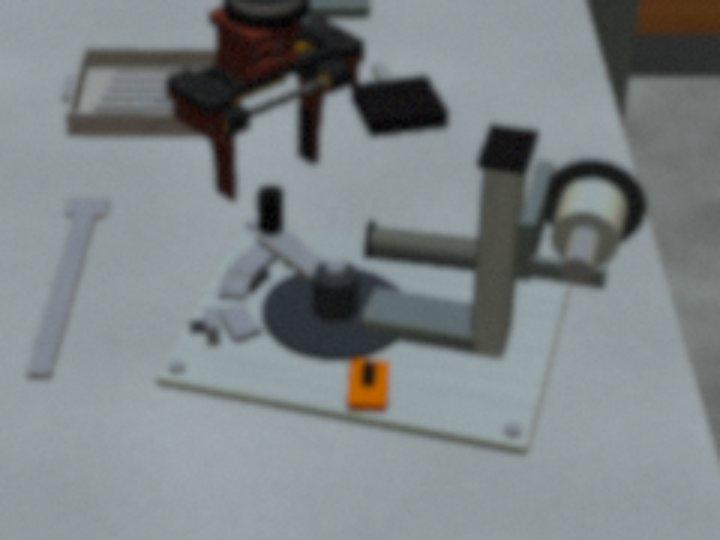

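```bash
python3 -m creep '[0.001,0.0017,-0.02,0,0.001,0.0017,-0.04,0,0.001,0.0017,-0.055,0,0.001,0.0017,-0.056,0]' 0.42
python3 -m creep '[0,0,0,0,0,0,0,0,0,0,0,0,0,0,0,0]' 0.36
python3 -m creep '[0,0,0,0,0,0,0,0,0,0,0,0,0,0,0,0]' 0
```

```text
t: 3.2
ee_pos: [570.6, 80.1, 63.3]
orientation: [-1.317, -2.852, 0.001]
ft_force: [-1.0, -0.9, 0.3]
width: 64.5
grasp_force: 0.0
t: 3.53
ee_pos: [571.9, 80.4, 65.2]
orientation: [1.316, 2.85, 0.002]
ft_force: [0.2, -0.4, 0.3]
width: 37.7
grasp_force: 0.0
t: 3.87
ee_pos: [573.0, 81.5, 64.7]
orientation: [1.315, 2.849, 0.005]
ft_force: [4.3, 6.3, 0.0]
width: 25.2
grasp_force: 30.0
```

```bash
python3 - <<'E'
import numpy as np
for q in [-.09,-.068,-.045,-.023,0]+list(np.arange(.05,1.31,.05)):
    t=2.282;print(round(q,3),np.round(95*np.array([np.cos(t+q)-np.cos(t),np.sin(t+q)-np.sin(t)])/1000,4))
E
python3 -m creep '[0.0008,0.0007,0,-0.011,0.0016,0.0014,0,-0.023,0.0024,0.0021,0,-0.034,0.0033,0.0028,0,-0.045,0.0033,0.0028,0,-0.045]'
```

```text
-0.09 [0.0067 0.0053]
-0.068 [0.005 0.004]
-0.045 [0.0033 0.0027]
-0.023 [0.0017 0.0014]
0 [0. 0.]
0.05 [-0.0035 -0.0032]
0.1 [-0.0069 -0.0066]
0.15 [-0.0101 -0.0101]
0.2 [-0.0131 -0.0138]
0.25 [-0.0159 -0.0176]
0.3 [-0.0185 -0.0215]
0.35 [-0.0209 -0.0256]
0.4 [-0.0231 -0.0298]
0.45 [-0.0251 -0.0341]
0.5 [-0.0269 -0.0385]
0.55 [-0.0285 -0.043 ]
0.6 [-0.0298 -0.0476]
0.65 [-0.0309 -0.0522]
0.7 [-0.0318 -0.0569]
0.75 [-0.0324 -0.0616]
0.8 [-0.0328 -0.0663]
0.85 [-0.033  -0.0711]
0.9 [-0.0329 -0.0758]
0.95 [-0.0326 -0.0805]
1.0 [-0.0321 -0.0853]
1.05 [-0.0313 -0.0899]
1.1 [-0.0303 -0.0946]
1.15 [-0.029  -0.0992]
1.2 [-0.0275 -0.1037]
1.25 [-0.0258 -0.1081]
1.3 [-0.0239 -0.1125]
t: 4.28
ee_pos: [574.0, 82.3, 64.5]
orientation: [1.379, 2.822, -0.003]
ft_force: [-3.3, -4.1, 9.2]
width: 25.7
grasp_force: 30.0
```

```bash
python3 -m creep '[0.001,0.0008,0,-0.007,0.002,0.0016,0,-0.014,0.003,0.0024,0,-0.02,0.003,0.0024,0,-0.02,0.003,0.0024,0,-0.02,0.003,0.0024,0,-0.02]'
python3 - <<'E'
from h import *
np.set_printoptions(precision=2,suppress=True)
o=get_obs();print(o['ee_pos'],o['ft_force'],o['moment'],o['width'])
d=cams.get_image("scene")[1];o=get_obs();print(o['ee_pos'],o['ft_force'],o['moment'])
E
```

```text
t: 4.78
ee_pos: [576.2, 84.2, 64.5]
orientation: [-1.407, -2.808, 0.004]
ft_force: [-5.2, -7.2, 10.0]
width: 25.7
grasp_force: 30.0
[576.24  84.17  64.51] [-5.18 -7.21 10.03] [-1.19  0.61  0.25] 25.65764803067508
[576.25  84.17  64.51] [-4.29 -7.53 11.28] [-1.25  0.59  0.21]
```

```bash
python3 -m creep '[0.001,0.0008,0,-0.007,0.0019,0.0015,0,-0.015,0.0019,0.0015,0.0005,-0.015,0.0019,0.0015,0.001,-0.015,0.0019,0.0015,0.001,-0.015,0.0019,0.0015,0.001,-0.015]'
```

```text
t: 5.33
ee_pos: [577.4, 85.1, 64.6]
orientation: [-1.428, -2.796, 0.006]
ft_force: [-4.5, -9.1, 4.8]
width: 25.3
grasp_force: 30.0
```

```bash
python3 -m creep '[0.0003,0.0003,0.001,0,0.0006,0.0005,0.002,0,0.0006,0.0005,0.003,0,0.0006,0.0005,0.004,0,0.0006,0.0005,0.004,0,0.0006,0.0005,0.004,0]'
```

```text
t: 5.83
ee_pos: [577.5, 85.2, 67.7]
orientation: [-1.428, -2.795, 0.008]
ft_force: [-2.6, -10.8, -2.7]
width: 25.3
grasp_force: 30.0
```

```bash
python3 -m creep '[0.0003,-0.0003,0.003,0,0.0006,-0.0006,0.006,0,0.0007,-0.0008,0.009,0,0.0007,-0.0008,0.012,0,0.0007,-0.0008,0.015,0,0.0007,-0.0008,0.018,0,0.0007,-0.0008,0.0185,0,0.0007,-0.0008,0.0185,0]'
```

```text
t: 6.5
ee_pos: [577.4, 85.0, 85.9]
orientation: [-1.427, -2.794, 0.008]
ft_force: [-3.5, -7.7, -4.5]
width: 25.7
grasp_force: 30.0
```

```bash
python3 - <<'E'
import numpy as np
v=np.array([-56.2,76.5])
for a in np.arange(.03,1.07,.03):
    c,s=np.cos(a),np.sin(a);print(round(a,3),np.round((np.array([[c,-s],[s,c]])@v-v)/1000,4))
E
python3 -m creep '[-0.0022,-0.0017,0,0.03,-0.0045,-0.0035,0,0.06,-0.0067,-0.0054,0,0.09,-0.0067,-0.0054,0,0.09]'
```

```text
0.03 [-0.0023 -0.0017]
0.06 [-0.0045 -0.0035]
0.09 [-0.0066 -0.0054]
0.12 [-0.0088 -0.0073]
0.15 [-0.0108 -0.0093]
0.18 [-0.0128 -0.0113]
0.21 [-0.0147 -0.0134]
0.24 [-0.0166 -0.0156]
0.27 [-0.0184 -0.0178]
0.3 [-0.0201 -0.02  ]
0.33 [-0.0218 -0.0223]
0.36 [-0.0233 -0.0247]
0.39 [-0.0249 -0.0271]
0.42 [-0.0263 -0.0296]
0.45 [-0.0277 -0.0321]
0.48 [-0.029  -0.0346]
0.51 [-0.0302 -0.0372]
0.54 [-0.0313 -0.0398]
0.57 [-0.0324 -0.0424]
0.6 [-0.0334 -0.0451]
0.63 [-0.0343 -0.0478]
0.66 [-0.0351 -0.0505]
0.69 [-0.0358 -0.0533]
0.72 [-0.0365 -0.056 ]
0.75 [-0.0371 -0.0588]
0.78 [-0.0376 -0.0616]
0.81 [-0.038  -0.0645]
0.84 [-0.0383 -0.0673]
0.87 [-0.0385 -0.0701]
0.9 [-0.0387 -0.073 ]
0.93 [-0.0387 -0.0758]
0.96 [-0.0387 -0.0787]
0.99 [-0.0386 -0.0815]
1.02 [-0.0384 -0.0844]
1.05 [-0.0381 -0.0872]
t: 6.83
ee_pos: [570.5, 79.4, 85.8]
orientation: [-1.297, -2.856, 0.008]
ft_force: [-4.1, -7.3, -4.8]
width: 26.0
grasp_force: 30.0
```

```bash
python3 -m creep '[-0.0021,-0.0019,0,0.03,-0.0041,-0.0039,0,0.06,-0.0061,-0.0059,0,0.09,-0.008,-0.008,0,0.12,-0.0099,-0.0102,0,0.15,-0.0117,-0.0124,0,0.18,-0.0134,-0.0146,0,0.21,-0.0151,-0.0169,0,0.24,-0.0166,-0.0193,0,0.27,-0.0182,-0.0217,0,0.3]'
python3 -c "
from h import *
c=np.array([633.5,8.8]);o=get_obs();p=o['ee_pos'][:2]-c;print(np.hypot(*p),np.arctan2(p[1],p[0])-2.266)"
```

```text
t: 7.67
ee_pos: [553.0, 58.3, 86.0]
orientation: [-0.856, -3.018, 0.005]
ft_force: [-3.0, -6.5, -5.1]
width: 25.1
grasp_force: 30.0
94.5322259890137 0.3244091829772975
```

```bash
python3 -m creep '[-0.0014,-0.0025,0,0.03,-0.0028,-0.005,0,0.06,-0.0041,-0.0075,0,0.09,-0.0053,-0.0101,0,0.12,-0.0064,-0.0127,0,0.15,-0.0075,-0.0153,0,0.18,-0.0085,-0.018,0,0.21,-0.0094,-0.0207,0,0.24,-0.0102,-0.0234,0,0.27,-0.0109,-0.0262,0,0.3]'
python3 -c "
from h import *
c=np.array([633.5,8.8]);o=get_obs();p=o['ee_pos'][:2]-c;print(np.hypot(*p),np.arctan2(p[1],p[0])-2.266)"
```

```text
t: 8.5
ee_pos: [542.3, 32.4, 86.1]
orientation: [-0.395, -3.112, 0.003]
ft_force: [-2.0, -4.8, -4.5]
width: 25.5
grasp_force: 30.0
94.2060245468465 0.6223630104934461
```

```bash
python3 -m creep '[-0.0007,-0.0027,0,0.03,-0.0013,-0.0055,0,0.06,-0.0018,-0.0083,0,0.09,-0.0022,-0.0112,0,0.12,-0.0025,-0.014,0,0.15,-0.0025,-0.014,-0.002,0.15,-0.0025,-0.014,-0.004,0.15,-0.0025,-0.014,-0.006,0.15,-0.0025,-0.014,-0.0075,0.15,-0.0025,-0.014,-0.0075,0.15]'
python3 -c "
from h import *
c=np.array([633.5,8.8]);o=get_obs();p=o['ee_pos'][:2]-c;print(np.hypot(*p),np.arctan2(p[1],p[0])-2.266)"
```

```text
t: 9.33
ee_pos: [540.2, 18.2, 79.2]
orientation: [-0.163, -3.133, 0.003]
ft_force: [-3.6, -7.4, 0.3]
width: 25.1
grasp_force: 30.0
93.7659444075768 0.775062366660229
```

```bash
python3 -m creep '[-0.0001,-0.0014,-0.0003,0.015,-0.0002,-0.0028,-0.0006,0.03,-0.0003,-0.0043,-0.0006,0.045,-0.0004,-0.0057,-0.0006,0.06,-0.0004,-0.0057,-0.0006,0.06]'
python3 -c "
from h import *
c=np.array([633.5,8.8]);o=get_obs();p=o['ee_pos'][:2]-c;print(np.hypot(*p),np.arctan2(p[1],p[0])-2.266)"
```

```text
t: 9.75
ee_pos: [540.0, 12.7, 79.1]
orientation: [-0.068, -3.138, 0.002]
ft_force: [-4.9, -5.9, 5.4]
width: 25.7
grasp_force: 30.0
93.5476717205376 0.8341272949345608
```

```bash
python3 -m creep '[0,-0.001,0,0.01,0,-0.0019,0,0.02,0,-0.0028,0,0.03,0,-0.0028,0,0.03]'
python3 -m creep '[0,-0.001,0,0.01,0,-0.0019,0,0.02,0,-0.0019,0,0.02]'
python3 -c "
from h import *
c=np.array([633.5,8.8]);o=get_obs();p=o['ee_pos'][:2]-c;print(np.hypot(*p),np.arctan2(p[1],p[0])-2.266)"
```

```text
t: 10.08
ee_pos: [540.0, 10.0, 79.0]
orientation: [-0.021, -3.138, 0.002]
ft_force: [-4.9, -5.3, 3.4]
width: 25.5
grasp_force: 30.0
t: 10.33
ee_pos: [539.9, 7.9, 78.5]
orientation: [0.01, -3.138, 0.003]
ft_force: [-2.0, -6.7, -3.9]
width: 25.6
grasp_force: 30.0
93.55648957830225 -5.397479470067706
```

```bash
python3 -m creep '[0,-0.0011,0,0.011,0,-0.0021,0,0.022,0,-0.0021,-0.001,0.022,0,-0.0021,-0.002,0.022,0,-0.0021,-0.003,0.022,0,-0.0021,-0.003,0.022]'
```

```text
t: 10.83
ee_pos: [540.0, 5.8, 75.2]
orientation: [0.044, -3.138, 0.003]
ft_force: [-1.5, -6.7, -2.8]
width: 25.7
grasp_force: 30.0
```

Free in the notch; letting it down to z ≈ 64.6.

```bash
python3 -m creep '[0,0,-0.0015,0,0,0,-0.003,0,0,0,-0.0045,0,0,0,-0.006,0,0,0,-0.0075,0,0,0,-0.0075,0]'
python3 -m creep '[0,0,-0.001,0,0,0,-0.002,0,0,0,-0.003,0,0,0,-0.0035,0,0,0,-0.0035,0,0,0,-0.0035,0]'
```

```text
t: 11.33
ee_pos: [540.0, 5.9, 67.7]
orientation: [0.044, -3.138, 0.003]
ft_force: [-2.0, -5.9, -3.1]
width: 25.6
grasp_force: 30.0
t: 11.83
ee_pos: [540.0, 5.9, 64.7]
orientation: [0.044, -3.138, 0.003]
ft_force: [-2.5, -7.1, 0.8]
width: 25.5
grasp_force: 30.0
```

```bash
python3 -m creep '[0,-0.001,0,0.011,0.0001,-0.002,0,0.021,0.0001,-0.003,0,0.032,0.0002,-0.004,0,0.042,0.0002,-0.005,0,0.053,0.0002,-0.005,0,0.053]'
```

```text
t: 12.33
ee_pos: [540.4, 0.8, 64.7]
orientation: [0.128, -3.136, 0.002]
ft_force: [-2.6, -5.7, -0.9]
width: 25.5
grasp_force: 30.0
```

```bash
python3 -m creep '[0,-0.0007,0,0.007,0.0001,-0.0014,0,0.014,0.0001,-0.0014,0,0.014]'
```

```text
t: 12.58
ee_pos: [540.6, -0.4, 64.7]
orientation: [0.15, -3.135, 0.002]
ft_force: [-3.1, -5.0, -1.2]
width: 25.6
grasp_force: 30.0
```

```bash
python3 -m creep '[0.0001,-0.0007,0,0.007,0.0002,-0.0014,0,0.014,0.0002,-0.0014,0,0.014]'
```

```text
t: 12.83
ee_pos: [540.7, -0.7, 64.7]
orientation: [0.17, -3.134, -0.001]
ft_force: [-6.3, 1.8, 0.6]
width: 25.4
grasp_force: 30.0
```

```bash
python3 -m creep '[0.0001,-0.0006,0,0.006,0.0001,-0.0012,0,0.012,0.0001,-0.0012,0,0.012]'
```

```text
t: 13.08
ee_pos: [540.7, -0.9, 64.7]
orientation: [0.187, -3.133, -0.003]
ft_force: [-5.1, 6.1, 0.4]
width: 25.3
grasp_force: 30.0
```

```bash
python3 -m creep '[-0.0007,0.0008,0,-0.006,-0.0007,0.0008,0,-0.006,-0.0007,0.0008,0,-0.006]'
python3 -m creep '[0,0,0,0,0,0,0,0,0,0,0,0,0,0,0,0,0,0,0,0]' 0.55
```

```text
t: 13.33
ee_pos: [540.7, -0.8, 64.8]
orientation: [0.179, -3.135, -0.001]
ft_force: [-5.0, 3.4, -1.7]
width: 25.5
grasp_force: 30.0
t: 13.75
ee_pos: [542.3, -1.4, 65.4]
orientation: [-0.179, 3.135, -0.0]
ft_force: [0.8, 0.4, 0.0]
width: 48.1
grasp_force: 0.0
```

Released cleanly; rise straight up, back off and check.

```bash
python3 -m creep '[0,0,0.01,0,0,0,0.03,0,0,0,0.06,0,0,0,0.1,0,0,0,0.14,0,0,-0.03,0.17,0,-0.01,-0.065,0.17,0,-0.02,-0.1,0.17,0,-0.03,-0.135,0.17,0,-0.04,-0.17,0.17,0]'
python3 -m creep '[0,-0.035,0,0,0,-0.07,0,0,0,-0.105,0,0,0,-0.12,0,0,0,-0.12,0,0]'
python3 - <<'E'
from h import *
im,d=cams.get_image("top");cv2.imwrite("pics/t2.png",cv2.resize(cv2.convertScaleAbs(im[70:300,160:340,::-1],alpha=1.6),None,fx=2.5,fy=2.5))
W=world("top",d);m=(abs(W[...,0]-545)<40)&(abs(W[...,1]-0)<40)&(W[...,2]>84)&(W[...,2]<130);print(m.sum(),W[m].mean(0),W[m].min(0),W[m].max(0))
W=world("scene",cams.get_image("scene")[1]);m=(abs(W[...,0]-545)<40)&(abs(W[...,1]-0)<40)&(W[...,2]>84)&(W[...,2]<130);print(m.sum(),W[m].mean(0),W[m].max(0))
E
```

```text
t: 14.58
ee_pos: [501.1, -172.7, 236.5]
orientation: [-0.18, 3.135, -0.001]
ft_force: [0.4, -0.0, 0.6]
width: 48.2
grasp_force: 0.0
t: 15.0
ee_pos: [501.5, -294.2, 235.8]
orientation: [-0.174, 3.136, -0.002]
ft_force: [-0.3, 0.0, 0.7]
width: 48.2
grasp_force: 0.0
98 [537.58929393  -3.17255657  98.8838286 ] [525.53672639 -15.41221351  87.05401589] [550.8527174    7.80287016 106.23930775]
79 [535.98258746  -7.27659908  93.56831277] [547.79973757  10.41617122 100.25887708]
```

View pics/t2.png

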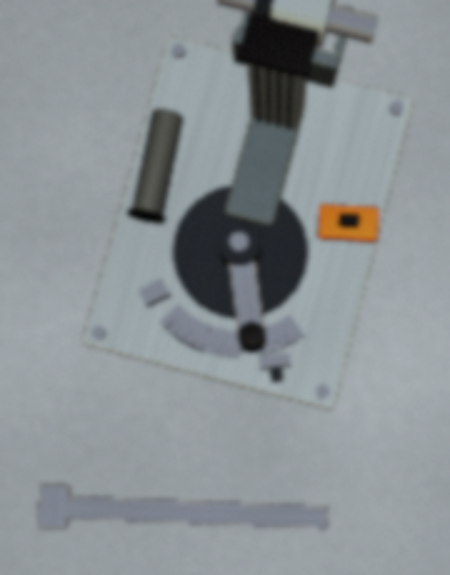

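The crop shows the knob at (252,336) seated in the lower notch, its top at the same height as at the start (about 99 mm on average). The grip, reflector and wrench have not moved.

```bash
python3 -c "
from h import *
print(ticket.close_job())"
```

```text
the job is handed in; nothing more can be done
None
```

The hub cradle is down at its lower stop, with the pawl fully in the notch, hooked and carrying the load; the arm was clear when I handed the job in at about 15 s, but no verdict came back.

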